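# Release and lift a slide cassette out of its dock

### The arm

A 7-joint arm with a two-finger parallel gripper is mounted at the origin on a cart in front of the work surface, level with it; the furniture and walls round the work are solid. World frame = base frame: x ahead of the robot, y to its left, z up, the work surface at z = 0. Lengths are in m, angles in rad, forces in N, time in s.
With the tool pointing down it reaches from about 0.425 to 0.925 m from the base axis. Payload 6.8 kg.
Tool frame: the origin (TCP) lies midway between the tips of the shut fingers; the grasp point (between the pads) lies r.grasp_offset behind it (r.grasp_offset is the distance from the TCP to the grasp point, in m); z points along the fingers, y is the direction in which the jaws open and shut (so a half turn about z gives the same grasp; the last joint's range is limited). The gripper opens to 85 mm and grips with 20 to 120 N. Pads are 22 mm wide; open, the fingers measure 114 mm over their backs; the gripper's body (76 mm by 85 mm) begins 54 mm behind the grasp point. The pads swing forward as they close: fully open they stand 13 mm farther back than shut.
Start: joints at [0.993, 0.477, 0.022, 1.555, -0.011, 1.109, -0.083], TCP at [0.306, -0.602, 0.207] pointing down, gripper open.
Joint ranges: [-2.96, 2.96], [-0.34, 2.1], [-1.41, 1.46], [0.24, 2.44], [-1.37, 4.51], [0.17, 1.92], [-2.96, 2.96]. Speed limits (rad/s): [2.39, 2.39, 3.14, 3.14, 3.14, 3.14, 3.14].

### API

Orientations are given as a rotation vector (axis times angle).
In Python, from bench import r gives the robot as it stands. The module is installed in compiled form; this text tells all that it offers.
- The arm moves only by the tool send_rows, never from a script. Its argument "moves" is one flat list of numbers, 4 for each row, row after row: the shift along the tool's x, y, z in mm, then the turn about the tool's z in degrees. A call has 1 to 8 rows; each row is the pose to reach, as a shift and turn from the pose commanded when the call began, along the tool's axes at that moment; what a row does not reach only later rows make up. A row lasts 1/8 s, in which the tool goes at most 62.5 mm and 10.7 degrees, less where a joint would pass 70% of its speed; a pose out of reach is approached as far as the arm can. A call with a gripper value outside its range is refused whole. "hand" is the closure, from 0 (fully open) to 1 (shut), set as the call begins (left out, the last holds). The fingers move at their own pace and stop on an object; "newtons" is the grip in N (left out, the last holds). Time passes only in rows, so rows that repeat a pose let the fingers close. It gives the time, the measured TCP pose, the force and the opening at its end, in the units of the state.
- r.get_obs(): the state, without advancing time (a new reading comes with each control period).
- r.grab_frame(name): name is "side" or "top"; returns a dict with "img" (420x560x3 uint8, red, green, blue), "mtx" (3x3 intrinsics, pixels), "D" ([k1, k2, p1, p2, k3] as OpenCV has them; the pictures are not rectified), "world_to_cam" (4x4, takes a point from world to camera coordinates). Camera axes: x right, y up, looking along -z (the intrinsics and any distortion apply to the point x, -y, -z); pixel columns grow to the right and rows downward; lengths in m; the calibration is good to about 2 mm. A picture is of the moment at which its call begins. There is no depth.
- r.hand_in(): hands the job in, once; it reports no verdict.
The state is a dict: "clock": time; "joints": joint angles; "qvel": joint speeds; "tau": joint torques, N m; "tcp_pos": TCP position; "orientation": TCP orientation; "contact_force": force on the tool from outside, world axes, zero at the start; "moment": the same for the moment, N m; "grip_width": finger opening in m.
Only numpy, scipy, OpenCV 4.12 (cv2) and the standard library are available. Lean on these libraries where they do the work, as an engineer would, in place of code of your own. Each camera call takes 0.05 s, during which the arm holds its last target.

### The job

Unlock the slide cassette in the white bench dock: press the orange selector down, turn it clockwise as far as it goes while it is held down, then let go so that it springs back up. Then pinch the two blue catches on the long sides of the cassette together, lift the cassette straight out and keep holding it up by the catches, level and still, with its underside at least 10 cm above the bench; finish while holding it there. Keep the cassette upright and do not disturb the timer, the slide box or the culture flask beside the dock.

Things in the scene. Friction and masses are not known exactly. Their poses are not given: they have to be found in the camera images.
- dock: White bench dock, fixed, 120 mm deep (its x) by 250 mm wide (its y), flat top 32 mm above the bench; origin at the centre of its underside. Cassette bay centred at its (0, +60 mm); selector axis at its (0, -75 mm). Between them a steel bolt in a guide (up to 42 mm above the bench) locks the cassette by its end tab until the selector is turned
- selector_grip (a point): Point on the selector's upright axis in its orange grip bar, 76 mm above the bench while up. The bar is 44 mm long, 12 mm wide, 26 mm tall (60 to 86 mm above the bench) and stands on a black disc of 44 mm diameter. The point turns with it: x along the bar's length (along the dock's x at joint angle 0), y across its 12 mm
- selector_press (a joint): How far the selector is pressed down, m: 0 = up, 0.008 = bottom stop. A spring pushes it up with 3.5 N at the top and 7.5 N at the bottom. Teeth block turning unless it is pressed at least 0.0045; if let go between the two ends it stays down, and it springs up at either end
- selector_turn (a joint): Selector angle, rad, growing clockwise seen from above: 0 to 0.08 = locked (start), 1.17 to 1.25 = released (1.25 is the stop); light to turn. Turning it draws the bolt off the cassette
- cassette_centre (a point): Centre, half-way up, of the white slide cassette: 28 mm (x) by 84 mm (y) by 62 mm tall, 0.1 to 0.2 kg, axes parallel to the dock's. Seated, its underside is 10 mm and its top 72 mm above the bench. A blue catch paddle, 24 mm wide, stands mid-way along each long side up to the top, 40 mm of it above the dock. Outer faces 50 mm apart at rest, 36 mm when both are fully in
- catch_front (a joint): Travel inward (m) of the catch on the cassette's -x side (towards the robot): 0 = out, 0.007 = fully in. Spring 2 N at rest, 7 N fully in. A hook at its foot sits under a ledge of the dock and is free from 0.004 on; both catches must be in to lift
- catch_back (a joint): The same for the catch on the cassette's +x side, 0 = out, 0.007 = fully in
- lab_timer: Bystander: white digital bench timer, 30 x 66 x 59 mm, off the bay end of the dock; origin at the centre of its underside
- slide_box: Bystander: flat clear slide box, 50 x 87 x 19 mm, in front of the dock; origin at the centre of its underside
- flask_t25_a: Bystander: small culture flask with a blue cap, 50 x 102 x 32 mm, off the selector end of the dock; origin at the centre of its underside
There are look-alikes about, which are no part of the job. What is shaped like the part that bears cassette_centre but green or purple is not meant.

How it is judged:
By the outcome, as a careful person would: the job done as asked, in the order asked, and still so for the second after the job is handed in, while the arm keeps its last pose, push and grip.
It also fails if it takes over 45 s, if anything falls off the work surface, if the arm or the gripper's body presses on something with over 40 N, if the wrist force passes 120 N, or if a joint passes its speed limit or range.

## Working session

There is one attempt and no reset: what is moved stays moved. The work goes in short steps, Python scripts to look and compute and a tool call to move; the robot and the scene stay as the last step left them, time stands still between calls to the robot, and variables do not carry over. Pictures are saved under pics/ and viewed, and the job is handed in when it is done.

Besides the shell and the picture viewer there is one more tool, called after "Request:" as name(argument=value, ...) on one line, values as JSON. send_rows: Moves the arm, as the interface text tells. Its arguments: {"type":"object","properties":{"moves":{"type":"array"},"hand":{"type":"number"},"newtons":{"type":"number"}},"required":["moves"]}

```bash
mkdir -p pics; ls
cat > h.py <<'E'
import numpy as np,cv2
from bench import r
def cam(n):
    return r.grab_frame(n)
def ray(f,u,v):
    p=cv2.undistortPoints(np.array([[[u,v]]],float),np.array(f["mtx"]),np.array(f["D"]))[0,0]
    d=np.array([p[0],-p[1],-1.]);T=np.array(f["world_to_cam"]);R=T[:3,:3]
    return -R.T@T[:3,3],R.T@d
def onz(f,u,v,z):
    o,d=ray(f,u,v);return o+d*(z-o[2])/d[2]
def proj(f,P):
    T=np.array(f["world_to_cam"]);c=T[:3,:3]@np.array(P,float)+T[:3,3]
    q=np.array([[c[0],-c[1],-c[2]]]);
    return cv2.projectPoints(q,np.zeros(3),np.zeros(3),np.array(f["mtx"]),np.array(f["D"]))[0][0,0]
def save(n,img): cv2.imwrite("pics/"+n+".png",img[:,:,::-1])
E
python3 - <<'E'
from h import *
import pickle
print(r.get_obs(), r.grasp_offset)
for n in("side","top"):
    f=cam(n);save(n+"0",f["img"]);pickle.dump(f,open(n+"0.pkl","wb"));o,d=ray(f,280,210);print(n,o,d,f["D"])
E
```

```text
pics
{'clock': 0.0, 'joints': array([ 0.99289916,  0.477791  ,  0.02235317,  1.55646306, -0.01151865,
        1.10928032, -0.08310808]), 'qvel': array([ 3.38085131e-04,  1.25772657e-03,  1.45598111e-05,  1.45614544e-03,
       -5.42585815e-04, -4.45325090e-04, -4.14529760e-04]), 'tau': array([ 6.26285764e-04, -5.96444786e+01,  1.60818659e+00, -2.81193244e+01,
        1.24343482e-02,  9.27448331e-03, -7.70040202e-06]), 'tcp_pos': array([ 0.30526908, -0.60131212,  0.20562721]), 'orientation': array([-3.05363732e+00, -7.30774660e-01,  8.50649521e-04]), 'contact_force': array([-0.5275013 ,  0.69471864, -0.20976403]), 'moment': array([ 0.00577509, -0.02281213, -0.00974333]), 'grip_width': 0.0855246311235742} 0.0187
side [0.21847551 0.77349101 0.79477323] [ 0.26282775 -0.68058599 -0.68400113] [-0.17047494  0.          0.          0.          0.        ]
top [0.3755454  0.03769392 1.04716805] [ 0.107486    0.00297127 -0.99421752] [0.04348487 0.         0.         0.         0.        ]
```

View pics/side0.png

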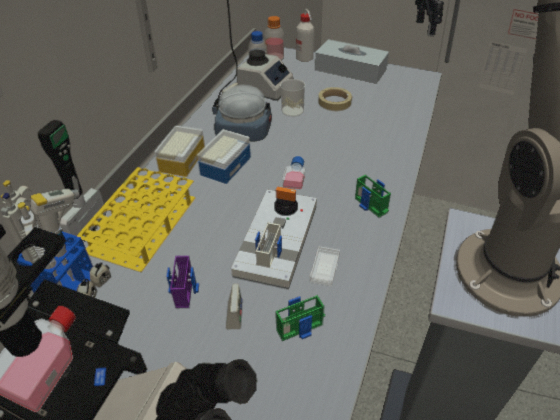

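View pics/top0.png

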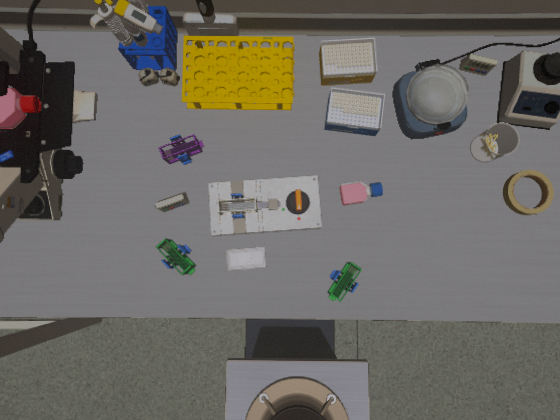

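The side view shows the dock at about (275,235), with the orange bar at (286,195) and the white cassette at (268,243). In the top view, these could be taken for the cassette:
- white cassette in the dock at (238,206)
- purple one at (181,149)
- green ones at (176,257) and (344,281)

I choose the white one in the dock and will check it in a close crop.

Run:
```python
from h import *
import pickle
f=pickle.load(open("top0.pkl","rb"));im=f["img"]
c=im[165:245,195:395];save("top0c",cv2.resize(c,None,fx=4,fy=4,interpolation=cv2.INTER_CUBIC))
g=pickle.load(open("side0.pkl","rb"));c=g["img"][170:290,220:360];save("side0c",cv2.resize(c,None,fx=5,fy=5,interpolation=cv2.INTER_CUBIC))
hsv=cv2.cvtColor(im,cv2.COLOR_RGB2HSV)
def masks(lo,hi,box,hs):
    m=cv2.inRange(hs,lo,hi);k=np.zeros_like(m);x0,y0,x1,y1=box;k[y0:y1,x0:x1]=m[y0:y1,x0:x1]
    n,l,s,ce=cv2.connectedComponentsWithStats(k)
    for i in range(1,n):
        if s[i,4]>4:
            pts=np.argwhere(l==i)[:,::-1].astype(np.float32);print(s[i],ce[i],cv2.minAreaRect(pts))
print("orange");masks((5,120,120),(22,255,255),(270,170,330,235),hsv)
print("blue");masks((100,100,40),(125,255,255),(205,170,275,240),hsv)
print("dock");masks((0,0,180),(180,40,255),(200,170,330,240),hsv)
hs=cv2.cvtColor(g["img"],cv2.COLOR_RGB2HSV)
print("side orange");masks((5,120,80),(22,255,255),(270,180,305,210),hs)
```

```text
orange
[295 190   7  20 105] [298.06666667 198.91428571] ((298.16552734375, 199.48623657226562), (19.266551971435547, 5.730138778686523), 85.2363510131836)
blue
[231 194  11   2  22] [236.  194.5] ((236.0, 194.5), (1.0, 10.0), 90.0)
[232 214  11   4  37] [237.64864865 215.62162162] ((237.0, 215.5), (3.0, 10.0), 90.0)
dock
side orange
[276 187  20  14 212] [285.44339623 193.39150943] ((285.1200256347656, 193.3400115966797), (19.856287002563477, 11.359227180480957), 10.304845809936523)
```

View pics/top0c.png

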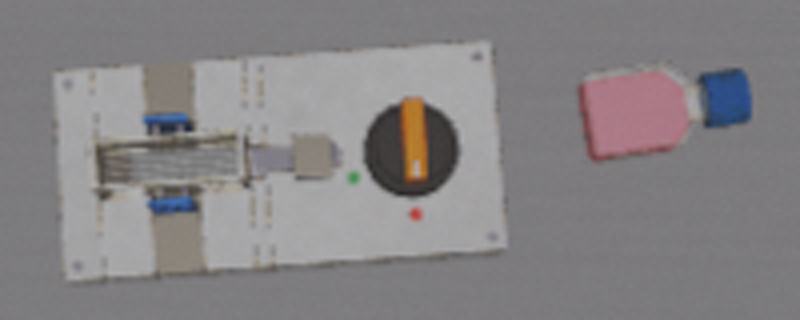

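View pics/side0c.png

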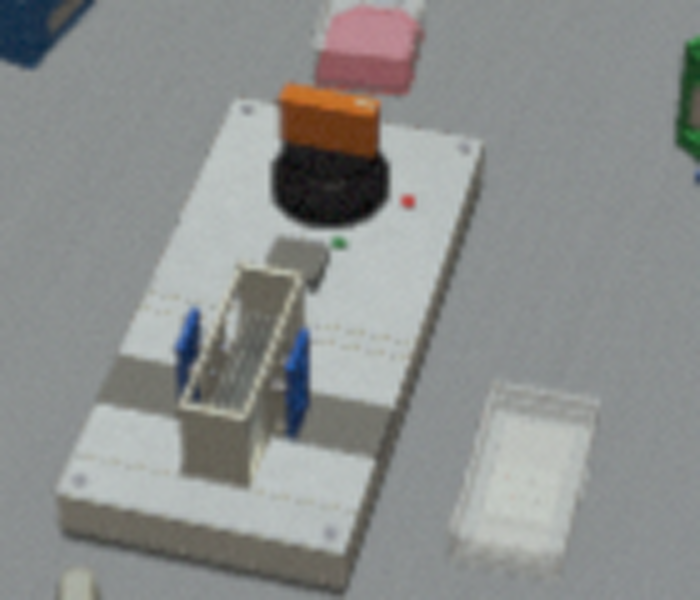

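The crops confirm it: a white cassette with two blue catches in the dock's bay, the bolt guide next to it, and the orange bar on its black disc. Now I'll fit the dock pose.

```bash
cat > fit.py <<'E'
from h import *
import pickle
from scipy.optimize import least_squares
f=pickle.load(open("top0.pkl","rb"));g=pickle.load(open("side0.pkl","rb"))
T=lambda u,v:(195+(u-1.5)/4,165+(v-1.5)/4)
S=lambda u,v:(220+(u-2)/5,170+(v-2)/5)
def tri(a,b):
    o1,d1=ray(f,*a);o2,d2=ray(g,*b);A=np.c_[d1,-d2];s=np.linalg.lstsq(A,o2-o1,rcond=None)[0]
    p,q=o1+s[0]*d1,o2+s[1]*d2;return (p+q)/2,np.linalg.norm(p-q)
ct=[T(53,72),T(493,42),T(507,248),T(64,281)]   # +x+y, +x-y, -x-y, -x+y
cs=[S(60,494),S(236,100),S(484,145),S(346,555)]
Pt=np.array([onz(f,*c,.032) for c in ct]);Ps=np.array([onz(g,*c,.032) for c in cs])
L=np.array([[.06,.125],[.06,-.125],[-.06,-.125],[-.06,.125]])
def fit(P):
    F=lambda p:(np.array([[np.cos(p[2]),-np.sin(p[2])],[np.sin(p[2]),np.cos(p[2])]])@L.T).T+p[:2]-P[:,:2]
    s=least_squares(lambda p:F(p).ravel(),[.5,.1,0]);return s.x,np.abs(s.fun).max()
print(Pt[:,:2],Ps[:,:2])
for P in(Pt,Ps,(Pt+Ps)/2):print(fit(P))
p=fit((Pt+Ps)/2)[0];c,s=np.cos(p[2]),np.sin(p[2])
w=lambda x,y:np.array([p[0]+c*x-s*y,p[1]+s*x+c*y])
print("sel",w(0,-.075),"cas",w(0,.06))
print("bar top view z=.086",onz(f,298.2,199.0,.083))
print("bar ends top", [onz(f,*T(*q),.086) for q in((413,98),(417,181))])
print("bar ends tri",tri(T(413,98),S(278,92)),tri(T(417,181),S(380,104)))
print("catches z.072",onz(f,236.5,195,.072),onz(f,238,216,.072), onz(f,237.2,205.6,.072))
E
python3 fit.py
```

```text
[[ 0.54616282  0.20592942]
 [ 0.56652477 -0.04492877]
 [ 0.44864166 -0.053126  ]
 [ 0.42716621  0.19619345]] [[ 0.54352617  0.20671022]
 [ 0.56499248 -0.0406918 ]
 [ 0.44613664 -0.04900921]
 [ 0.42560078  0.19731045]]
(array([0.49712386, 0.07601703, 0.08199038]), np.float64(0.0012796210000829075))
(array([0.49506402, 0.07857991, 0.08296407]), np.float64(0.001953067937200792))
(array([0.49609394, 0.07729847, 0.08247469]), np.float64(0.001151907868859034))
sel [0.50227253 0.0025534 ] cas [0.49115107 0.13709452]
bar top view z=.086 [0.50413713 0.00155364 0.083     ]
bar ends top [array([0.52522422, 0.0025275 , 0.086     ]), array([4.80202588e-01, 4.33588348e-05, 8.60000000e-02])]
bar ends tri (array([0.52606205, 0.00250412, 0.08290052]), np.float64(0.0007255551757467508)) (array([4.80041289e-01, 8.64456250e-05, 8.72529344e-02]), np.float64(5.093264937837597e-05))
catches z.072 [0.51283448 0.13606512 0.072     ] [0.46678605 0.1317606  0.072     ] [0.48952946 0.13401345 0.072     ]
```

```bash
cat > g.py <<'E'
import sys
from h import *
from scipy.spatial.transform import Rotation as R
def goal(x,y,z,yaw):
    o=r.get_obs();M=R.from_rotvec(o["orientation"]).as_matrix();p=o["tcp_pos"]
    d=M.T@(np.array([x,y,z])-p)*1000
    cy=np.degrees(np.arctan2(M[1,1],M[0,1]))
    t=-(yaw-cy)
    print("shift",d.round(1),"turn",round(t,1),"| p",p.round(4),"yawY",cy.round(1),"tilt",np.degrees(np.arccos(-M[2,2])).round(2),"F",o["contact_force"].round(1),"w",round(o["grip_width"],4),"t",o["clock"],"q7",o["joints"][6].round(2))
if __name__=="__main__": goal(*map(float,sys.argv[1:]))
E
python3 g.py .503 .0015 .20 93
```

```text
shift [ 449.2 -448.1    6.4] turn -156.1 | p [ 0.3053 -0.6014  0.2057] yawY -63.1 tilt 0.09 F [ 0.5 -0.1  0.8] w 0.0854 t 0.1 q7 -0.08
```

Request:
send_rows(moves=[28,-28,0,-9.7,56,-56,0,-19.5,84,-84,0,-29,112,-112,0,-39,140,-140,0,-48.5,168,-168,0,-58,196,-196,0,-68,224,-224,0,-78], hand=0.45, newtons=40)

```text
clock: 1.1
tcp_pos: [0.4039, -0.2994, 0.2064]
orientation: [-1.907, -2.496, 0.0]
contact_force: [-0.1, -0.4, 0.5]
grip_width: 0.0471
```

```bash
python3 g.py .503 .0015 .20 93
```

```text
shift [264.2 174.7   6.4] turn -77.8 | p [ 0.4039 -0.2994  0.2064] yawY 15.2 tilt 0.03 F [-0.1 -0.4  0.5] w 0.0471 t 1.1 q7 0.69
```

Request:
send_rows(moves=[33,22,1,-9.7,66,44,2,-19.5,99,66,3,-29,132,87,4,-39,165,109,5,-48.5,198,131,6,-58,231,153,6,-68,264,174.5,6,-78])

```text
clock: 2.1
tcp_pos: [0.5046, 0.0003, 0.2004]
orientation: [0.089, -3.14, 0.0]
contact_force: [-0.3, -0.3, -0.8]
grip_width: 0.0472
```

Request:
send_rows(moves=[0,0,0,0])

```text
clock: 2.22
tcp_pos: [0.505, 0.0028, 0.2006]
orientation: [-0.09, 3.14, 0.003]
contact_force: [0.2, -0.8, -0.1]
grip_width: 0.0471
```

Run:
```python
from g import *
import pickle
goal(.503,.0015,.104,93)
for n in("side","top"):
    f=cam(n);pickle.dump(f,open(n+"1.pkl","wb"))
    c=f["img"][100:300,200:400];save(n+"1",cv2.resize(c,None,fx=3,fy=3,interpolation=cv2.INTER_CUBIC))
    o=r.get_obs();print(n,proj(f,o["tcp_pos"]))
```

```text
shift [ 2.1 -1.4 96.6] turn 0.3 | p [0.505  0.0028 0.2006] yawY 93.3 tilt 0.12 F [ 0.2 -0.8 -0.1] w 0.0471 t 2.225 q7 1.29
side [284.46018407 145.81563708]
top [301.89722438 190.848977  ]
```

View pics/side1.png

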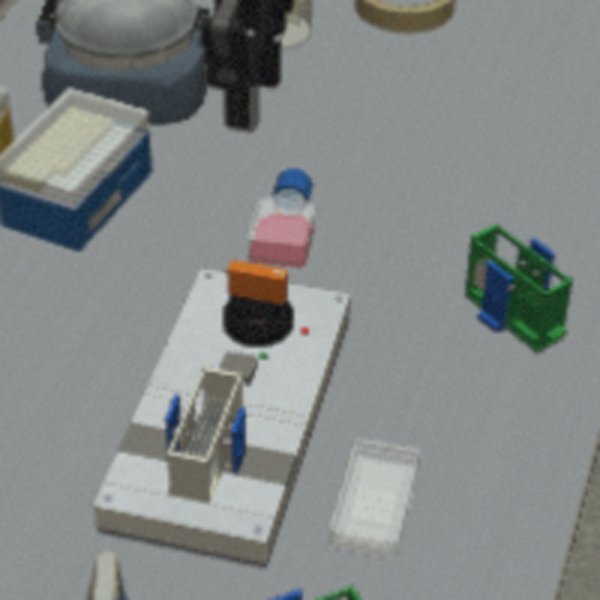

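View pics/top1.png

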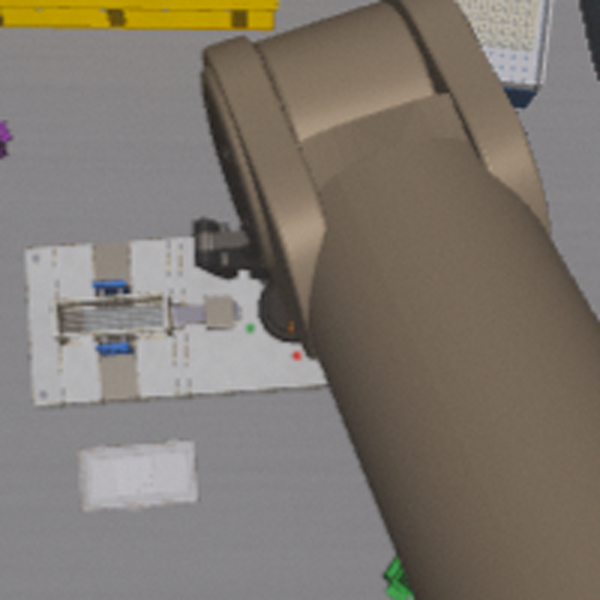

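Request:
send_rows(moves=[1,-0.7,48,0,2,-1.4,96,0,2,-1.4,96,0])

```text
clock: 2.7
tcp_pos: [0.4993, -0.0042, 0.1018]
orientation: [0.076, -3.133, 0.001]
contact_force: [0.6, -0.4, 0.7]
grip_width: 0.0469
```

Run:
```python
from g import *
import pickle
goal(.503,.0015,.063,93)
for n in("side",):
    f=cam(n);pickle.dump(f,open(n+"2.pkl","wb"))
    c=f["img"][140:260,220:360];save(n+"2",cv2.resize(c,None,fx=5,fy=5,interpolation=cv2.INTER_CUBIC))
```

```text
shift [-4.3  5.5 38.8] turn -0.2 | p [ 0.4993 -0.0042  0.1018] yawY 92.8 tilt 0.44 F [ 0.6 -0.4  0.7] w 0.0469 t 2.7 q7 1.18
```

View pics/side2.png

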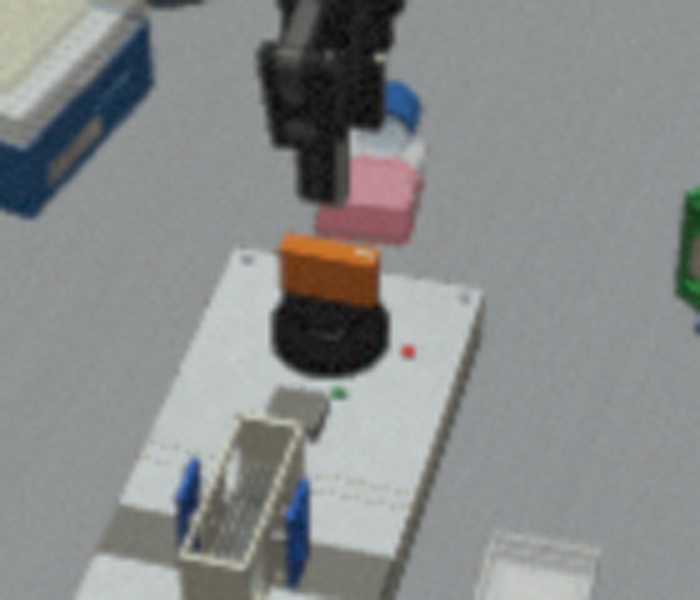

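Request:
send_rows(moves=[0,0,0,0,0,0,0,0,0,0,0,0])

```text
clock: 3.12
tcp_pos: [0.5034, -0.0023, 0.1057]
orientation: [-0.079, 3.139, -0.001]
contact_force: [-0.2, -0.1, -0.3]
grip_width: 0.0472
```

```bash
python3 g.py .503 .0015 .063 93
```

```text
shift [ 0.3  3.9 42.7] turn -0.1 | p [ 0.5034 -0.0023  0.1057] yawY 92.9 tilt 0.12 F [-0.2 -0.1 -0.3] w 0.0472 t 3.125 q7 1.18
```

Request:
send_rows(moves=[0,2,14,0,0,4,28,0,0,4,42,0,0,4,42,0,0,4,42,0,0,4,42,0])

```text
clock: 3.88
tcp_pos: [0.5029, 0.0018, 0.063]
orientation: [-0.08, 3.14, 0.0]
contact_force: [0.9, 0.6, 1.0]
grip_width: 0.0467
```

Run:
```python
from g import *
import pickle
goal(.503,.0015,.063,93)
for n in("side",):
    f=cam(n);pickle.dump(f,open(n+"3.pkl","wb"))
    c=f["img"][140:260,220:360];save(n+"3",cv2.resize(c,None,fx=5,fy=5,interpolation=cv2.INTER_CUBIC))
    print(proj(f,r.get_obs()["tcp_pos"]))
```

```text
shift [-0.1 -0.3 -0. ] turn -0.1 | p [0.5029 0.0018 0.063 ] yawY 92.9 tilt 0.05 F [0.9 0.6 1. ] w 0.0467 t 3.875 q7 1.11
[285.50466192 196.91377236]
```

View pics/side3.png

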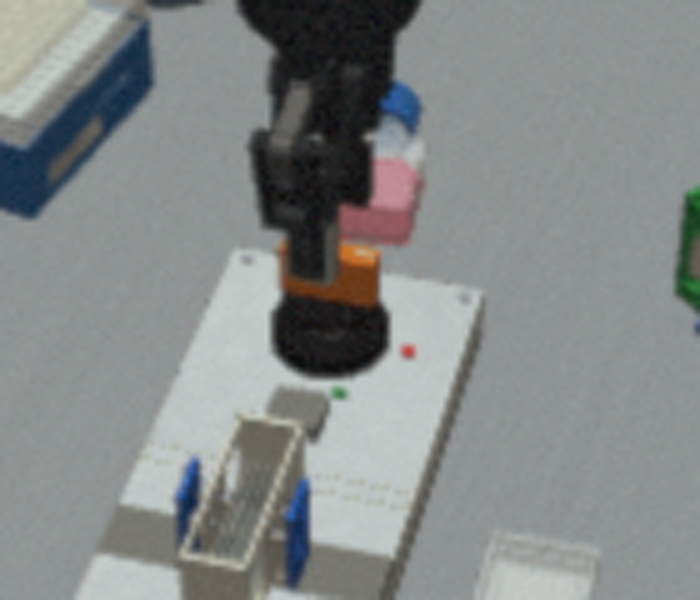

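The finger hangs on the +y side of the bar, with its tip at crop (315,275), so the jaws straddle it. Closing now.

Request:
send_rows(moves=[0,0,0,0,0,0,0,0,0,0,0,0,0,0,0,0,0,0,0,0], hand=1, newtons=50)

```text
clock: 4.55
tcp_pos: [0.5025, 0.0018, 0.0626]
orientation: [0.08, -3.141, -0.0]
contact_force: [0.4, 0.1, 0.2]
grip_width: -0.0001
```

```bash
python3 g.py .503 .0015 .055 93
```

```text
shift [-0.5 -0.3  7.6] turn -0.1 | p [0.5025 0.0018 0.0626] yawY 92.9 tilt 0.0 F [0.4 0.1 0.2] w -0.0001 t 4.55 q7 1.11
```

Run:
```python
from g import *
import pickle
for n in("side",):
    f=cam(n);pickle.dump(f,open(n+"4.pkl","wb"))
    c=f["img"][140:260,220:360];save(n+"4",cv2.resize(c,None,fx=5,fy=5,interpolation=cv2.INTER_CUBIC))
    print(proj(f,r.get_obs()["tcp_pos"]), proj(f,[.5025,.0018,.086]))
```

```text
[285.67765814 197.11348689] [285.57010729 189.0802428 ]
```

View pics/side4.png

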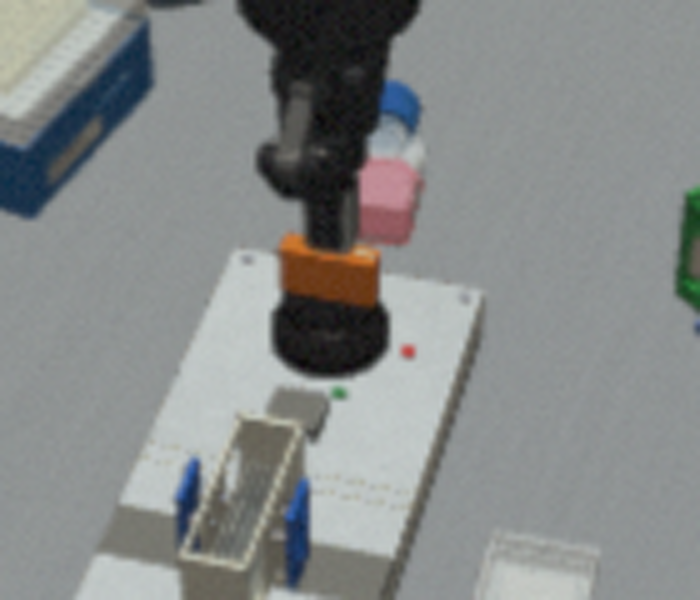

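Run:
```python
from g import *
import pickle
f=pickle.load(open("side3.pkl","rb"))
for z in (.063,.069,.08,.09):
  for y in(.0018+.0235,.0018+.0235+.012): print(z,y,(proj(f,[.503,y,z])-[220,140])*5)
for z in (.063,.08,.09,.1): print(z,(proj(f,[.5025,.0018,z])-[220,140])*5)
for n,x0 in(("side3",0),("side4",0)):
    c=pickle.load(open(n+".pkl","rb"))["img"][160:215,260:310];c=cv2.convertScaleAbs(c,alpha=2.2,beta=10)
    save(n+"z",cv2.resize(c,None,fx=11,fy=11,interpolation=cv2.INTER_CUBIC))
```

```text
0.063 0.0253 [308.81962048 318.4887968 ]
0.063 0.0373 [299.23720488 336.179451  ]
0.069 0.0253 [308.64776721 308.27420319]
0.069 0.0373 [299.02790251 325.95318406]
0.08 0.0253 [308.32910487 289.34772944]
0.08 0.0373 [298.63995326 307.00272827]
0.09 0.0253 [308.03531141 271.91454865]
0.09 0.0373 [298.28245687 289.54475519]
0.063 [328.23242031 284.8640461 ]
0.08 [327.95148889 255.80296019]
0.09 [327.78270382 238.42417546]
0.1 [327.61123961 220.83126345]
```

View pics/side3z.png

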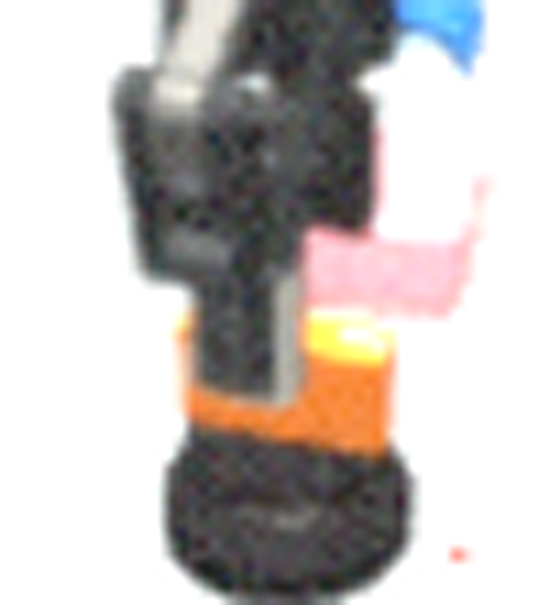

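View pics/side4z.png

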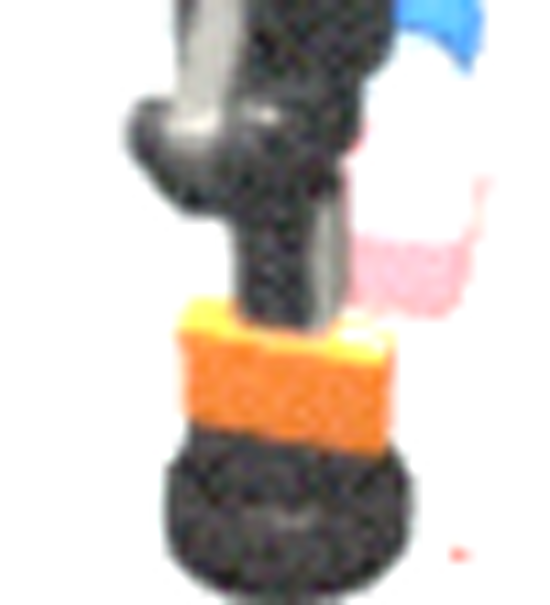

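The crop shows the shut fingertips at zoom (285,328), overlapping the bar's top face. They hover just above the bar, so the tips are really about 25 mm higher than the reported TCP. I'll check by touching down gently.

Request:
send_rows(moves=[0,0,1,0,0,0,2,0,0,0,2,0])

```text
clock: 4.97
tcp_pos: [0.5026, 0.0018, 0.0607]
orientation: [-0.08, 3.14, -0.0]
contact_force: [-0.9, -0.0, 3.2]
grip_width: 0.0003
```

Request:
send_rows(moves=[0,0,1,0,0,0,2,0,0,0,2,0])

```text
clock: 5.35
tcp_pos: [0.5026, 0.0018, 0.0587]
orientation: [-0.08, 3.14, 0.0]
contact_force: [-0.2, -0.0, 4.0]
grip_width: 0.0002
```

Run:
```python
from g import *
import pickle
for n in("side","top"):
    f=cam(n);pickle.dump(f,open(n+"5.pkl","wb"))
    if n=="side": c=f["img"][165:210,265:305]
    else: c=f["img"][160:240,240:340]
    c=cv2.convertScaleAbs(c,alpha=1.6,beta=10)
    k=14 if n=="side" else 6
    save(n+"5",cv2.resize(c,None,fx=k,fy=k,interpolation=cv2.INTER_CUBIC)[:600])
```

```text
(no output)
```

View pics/side5.png

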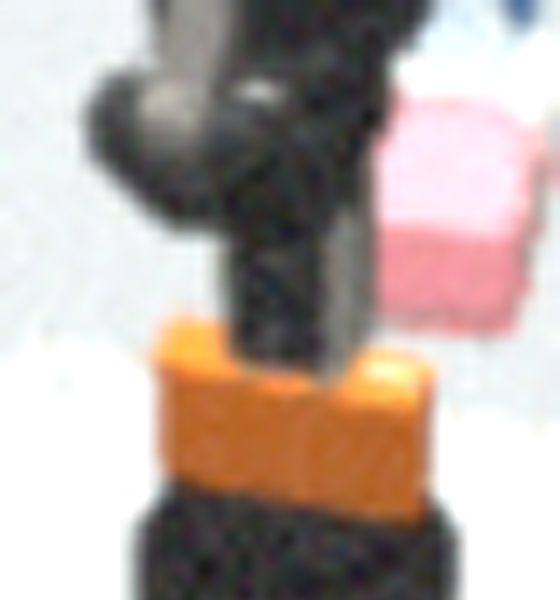

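View pics/top5.png

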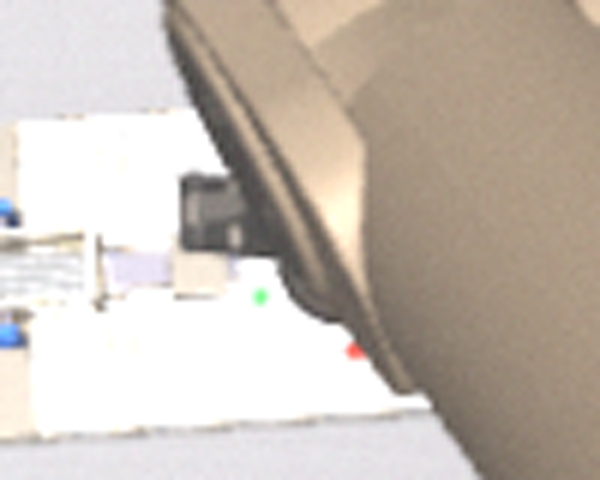

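The fingertip stands squarely on the bar's top face (zoom (290,370)), and the force matches the selector spring. So the true tip z is the reported z plus about 24.5 mm, while x and y agree. I'll go up, open, and descend 22 mm further than before.

Request:
send_rows(moves=[0,0,-6,0,0,0,-12,0,0,0,-12,0])

```text
clock: 5.82
tcp_pos: [0.5027, 0.0017, 0.071]
orientation: [-0.08, 3.14, -0.0]
contact_force: [-1.1, 0.0, -0.3]
grip_width: -0.0004
```

Request:
send_rows(moves=[0,0,0,0,0,0,0,0,0,0,0,0,0,0,8,0,0,0,16,0,0,0,30,0,0,0,30,0,0,0,30,0], hand=0.5)

```text
clock: 6.82
tcp_pos: [0.5024, 0.0019, 0.0405]
orientation: [0.08, -3.14, -0.0]
contact_force: [0.6, 1.1, 0.7]
grip_width: 0.0426
```

Run:
```python
from g import *
import pickle
goal(.503,.0015,.041,93)
for n in("side",):
    f=cam(n);pickle.dump(f,open(n+"6.pkl","wb"))
    c=f["img"][140:260,220:360];save(n+"6",cv2.resize(c,None,fx=5,fy=5,interpolation=cv2.INTER_CUBIC))
```

```text
shift [-0.6 -0.4 -0.5] turn -0.1 | p [0.5024 0.0019 0.0405] yawY 92.9 tilt 0.02 F [0.6 1.1 0.7] w 0.0426 t 6.825 q7 1.08
```

View pics/side6.png

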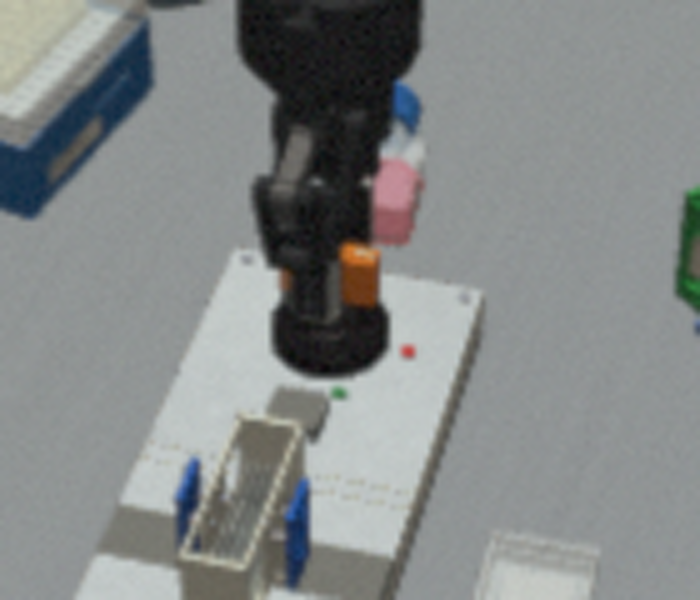

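The jaws now straddle the bar lower down, with the tip at crop (318,318). Closing.

Request:
send_rows(moves=[0,0,0,0,0,0,0,0,0,0,0,0,0,0,0,0,0,0,0,0], hand=1, newtons=50)

```text
clock: 7.5
tcp_pos: [0.5028, 0.0025, 0.0409]
orientation: [-0.081, 3.14, 0.001]
contact_force: [-0.6, 4.9, 4.0]
grip_width: 0.0112
```

Request:
send_rows(moves=[0,0.4,2,0,0,0.7,4,0,0,0.7,6,0,0,0.7,7.5,0,0,0.7,7.5,0])

```text
clock: 8.12
tcp_pos: [0.5027, 0.0025, 0.0332]
orientation: [-0.08, 3.14, -0.0]
contact_force: [-1.0, 3.6, 7.5]
grip_width: 0.0111
```

Request:
send_rows(moves=[0,0,0,5,0,0,0,10,0,0,0,15,0,0,0,20,0,0,0,25,0,0,0,30,0,0,0,35,0,0,0,40])

```text
clock: 9.12
tcp_pos: [0.5027, 0.0028, 0.0333]
orientation: [1.003, 2.977, 0.001]
contact_force: [-1.0, 4.6, 7.0]
grip_width: 0.0108
```

Run:
```python
from g import *
goal(.503,.0025,.0332,23)
print(r.get_obs()["moment"])
f=cam("side")
c=f["img"][140:260,220:360];save("side7",cv2.resize(c,None,fx=5,fy=5,interpolation=cv2.INTER_CUBIC))
```

```text
shift [-0.4 -0.1  0.1] turn 29.8 | p [0.5027 0.0028 0.0333] yawY 52.8 tilt 0.04 F [-1.   4.6  7. ] w 0.0108 t 9.125 q7 0.48
[ 0.92402625  0.35242045 -0.00525277]
```

View pics/side7.png

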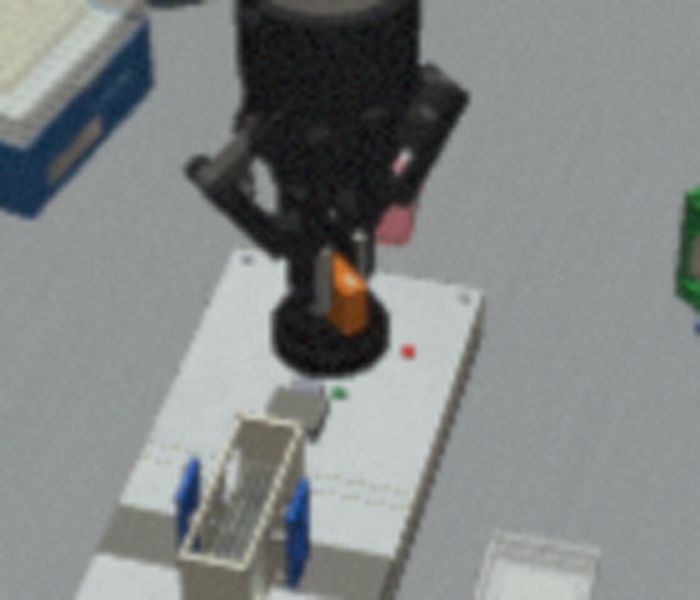

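The bar turned with the gripper, and the bolt's tail shows behind its guide at (305,383). Continuing to the stop.

Request:
send_rows(moves=[0,0,0,5,0,0,0,10,0,0,0,15,0,0,0,20,0,0,0,25,0,0,0,29,0,0,0,32,0,0,0,32])

```text
clock: 10.18
tcp_pos: [0.5029, 0.0031, 0.0334]
orientation: [1.778, 2.589, 0.001]
contact_force: [-0.8, 4.4, 7.9]
grip_width: 0.0108
```

Run:
```python
from g import *
goal(.503,.0025,.0332,23)
print(r.get_obs()["moment"])
```

```text
shift [-0.6 -0.1  0.2] turn -1.9 | p [0.5029 0.0031 0.0334] yawY 21.1 tilt 0.05 F [-0.8  4.4  7.9] w 0.0108 t 10.175 q7 0.02
[1.06172827 0.27624145 0.73862319]
```

The wrist moment shows the stop (0.74 N m, at about 1.25 rad or more). Now I'll let go and rise.

Request:
send_rows(moves=[0,0,0,0,0,0,0,0,0,0,0,0,0,0,-5,0,0,0,-20,0,0,0,-50,0,0,0,-90,0,0,0,-90,0], hand=0.5)

```text
clock: 11.18
tcp_pos: [0.5051, 0.0029, 0.1269]
orientation: [1.778, 2.583, 0.007]
contact_force: [0.3, 0.2, -0.0]
grip_width: 0.0428
```

Run:
```python
from g import *
import pickle
goal(.490,.136,.13,4.7)
f=cam("side");pickle.dump(f,open("side8.pkl","wb"))
c=f["img"][140:260,220:360];save("side8",cv2.resize(c,None,fx=5,fy=5,interpolation=cv2.INTER_CUBIC))
```

```text
shift [129.7  33.4  -3.2] turn 16.2 | p [0.5051 0.0029 0.1269] yawY 20.9 tilt 0.41 F [ 0.3  0.2 -0. ] w 0.0428 t 11.175 q7 0.09
```

View pics/side8.png

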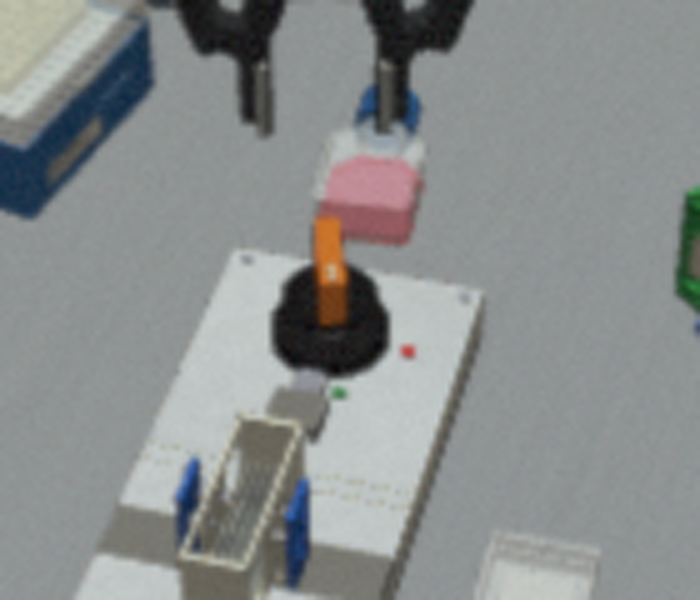

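Run:
```python
from g import *
import pickle
f=pickle.load(open("side8.pkl","rb"))
for z in(.086,.078,.06,.052):print(z,(proj(f,[.503-.0085,.002+.0203,z])-[220,140])*5,(proj(f,[.503+.0085,.002-.0203,z])-[220,140])*5)
c=f["img"][175:215,265:305];save("side8z",cv2.resize(c,None,fx=14,fy=14,interpolation=cv2.INTER_CUBIC))
a=pickle.load(open("side4.pkl","rb"))["img"][175:215,265:305]
f=cam("top");pickle.dump(f,open("top8.pkl","wb"));c=f["img"][160:250,200:340];save("top8",cv2.resize(c,None,fx=5,fy=5,interpolation=cv2.INTER_CUBIC))
```

```text
0.086 [329.17043834 278.89548074] [324.13217761 212.97507248]
0.078 [329.2993747  292.79223573] [324.28330918 226.77636277]
0.06 [329.58344155 323.55692729] [324.61692465 257.35165064]
0.052 [329.70706936 337.01029569] [324.76239838 270.73170816]
```

View pics/side8z.png

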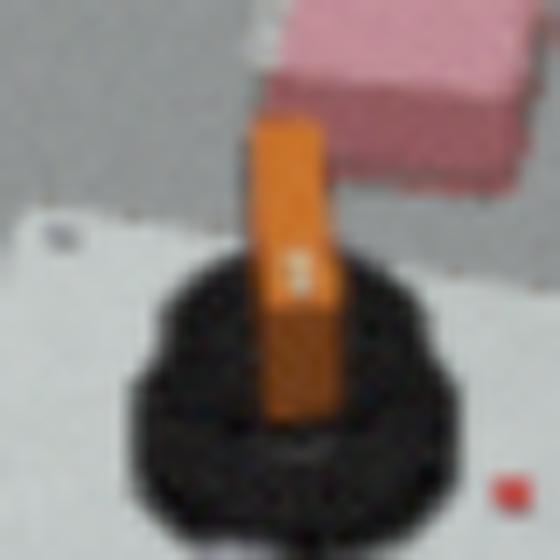

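View pics/top8.png

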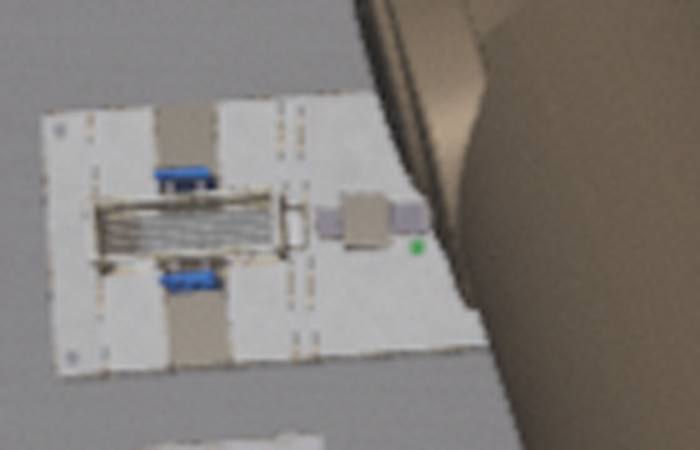

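The selector is up and released: the bar's near-end top is at crop row 282, against a predicted 279 for up and 293 for down. In the top view the bolt has drawn off the cassette tab. Now I'll move over the cassette.

Request:
send_rows(moves=[22,6,0,3,44,12,0,6,66,17,0,9,88,23,0,12,110,29,0,15,131,34,0,16,131,34,0,16,131,34,0,16], hand=0.15, newtons=40)

```text
clock: 12.28
tcp_pos: [0.487, 0.1359, 0.1224]
orientation: [-2.124, -2.314, 0.003]
contact_force: [0.1, 0.4, -0.3]
grip_width: 0.0725
```

Request:
send_rows(moves=[0,0,0,0,0,0,0,0])

```text
clock: 12.52
tcp_pos: [0.4875, 0.1361, 0.123]
orientation: [2.126, 2.313, -0.001]
contact_force: [0.7, 0.1, -0.2]
grip_width: 0.0723
```

Run:
```python
from g import *
import pickle
goal(.4913,.137,.063,4.7)
f=cam("side");pickle.dump(f,open("side9.pkl","wb"))
c=f["img"][160:290,200:340];save("side9",cv2.resize(c,None,fx=4.5,fy=4.5,interpolation=cv2.INTER_CUBIC))
```

```text
shift [ 0.6  3.9 60. ] turn 0.1 | p [0.4875 0.1361 0.123 ] yawY 4.8 tilt 0.02 F [ 0.7  0.1 -0.2] w 0.0723 t 12.525 q7 -0.46
```

View pics/side9.png

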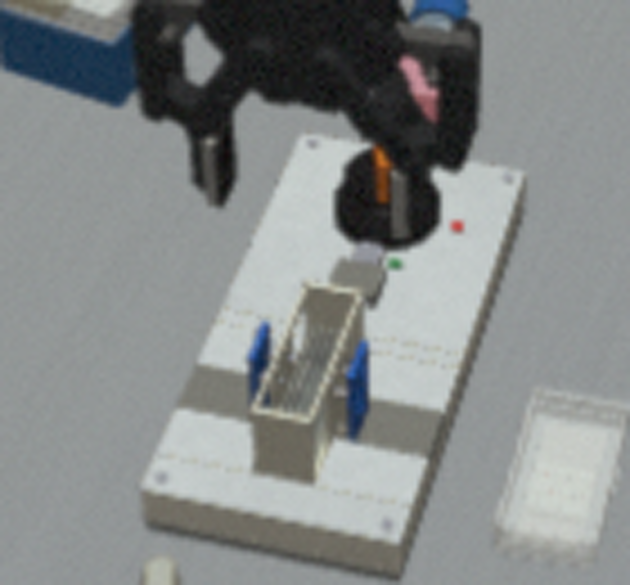

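Request:
send_rows(moves=[0.2,1,18,0,0.4,2,36,0,0.6,3,54,0,0.6,4,72,0,0.6,4,72,0,0.6,4,72,0,0.6,4,72,0])

```text
clock: 13.45
tcp_pos: [0.4919, 0.1381, 0.0517]
orientation: [2.124, 2.314, 0.002]
contact_force: [-0.8, 0.1, 0.3]
grip_width: 0.0725
```

Run:
```python
from g import *
import pickle
goal(.4913,.137,.013,4.7)
f=cam("side");pickle.dump(f,open("side10.pkl","wb"))
c=f["img"][160:290,200:340];save("side10",cv2.resize(c,None,fx=4.5,fy=4.5,interpolation=cv2.INTER_CUBIC))
```

```text
shift [-1.1 -0.7 38.7] turn 0.2 | p [0.4919 0.1381 0.0517] yawY 4.9 tilt 0.07 F [-0.8  0.1  0.3] w 0.0725 t 13.45 q7 -0.51
```

View pics/side10.png

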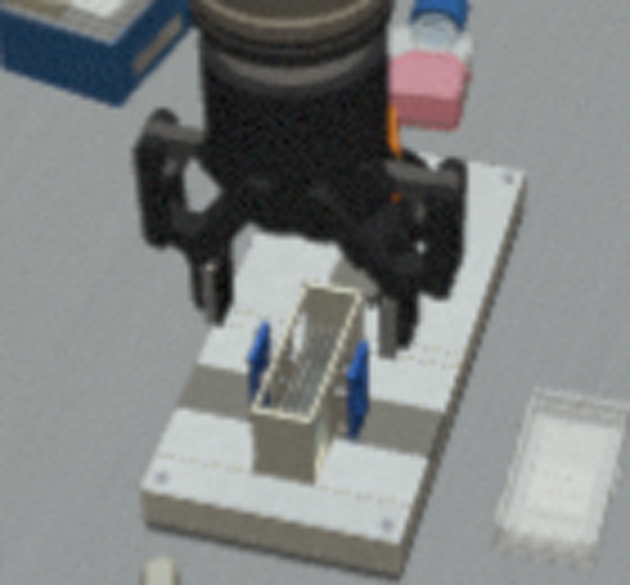

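Request:
send_rows(moves=[-0.3,-0.2,10,0,-0.6,-0.4,20,0,-1,-0.6,30,0,-1,-0.6,38,0,-1,-0.6,38,0,-1,-0.6,38,0])

```text
clock: 14.25
tcp_pos: [0.491, 0.137, 0.0132]
orientation: [2.124, 2.315, 0.0]
contact_force: [0.4, 0.2, -0.4]
grip_width: 0.0727
```

Run:
```python
from g import *
import pickle
goal(.4913,.137,.013,4.7)
f=cam("side");pickle.dump(f,open("side11.pkl","wb"))
c=f["img"][200:290,220:320];save("side11",cv2.resize(c,None,fx=6.5,fy=6.5,interpolation=cv2.INTER_CUBIC))
P=lambda *p:(proj(f,p)-[220,200])*6.5
cc,s=np.cos(.0825),np.sin(.0825)
for w in(.036,-.036):
    print("tip",w,P(.4913+w*cc,.137+w*s+.011,.044),P(.4913+w*cc,.137+w*s-.011,.044))
for w in(.025,-.025):
    print("catch",w,P(.4905+w*cc,.1355+w*s+.012,.072))
```

```text
shift [-0.   0.3  0.2] turn 0.2 | p [0.491  0.137  0.0132] yawY 4.9 tilt 0.01 F [ 0.4  0.2 -0.4] w 0.0727 t 14.25 q7 -0.55
tip 0.036 [192.30777369 305.67147802] [219.03823889 257.81247849]
tip -0.036 [413.07669264 349.66571202] [437.04537873 300.42728958]
catch 0.025 [224.06377066 250.35278673]
catch -0.025 [380.37287893 280.8534863 ]
```

View pics/side11.png

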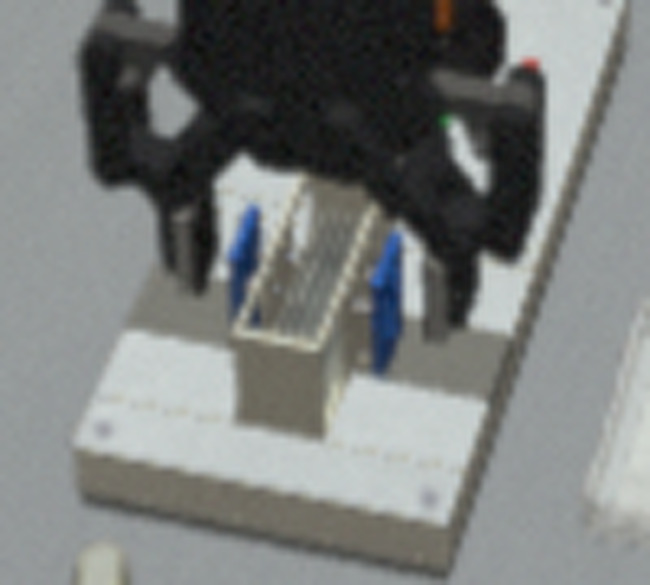

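Both gaps between pad and catch are about 37 px (195→232 and 388→425), so the gripper is centred. Pinching.

Request:
send_rows(moves=[0,0,0,0,0,0,0,0,0,0,0,0,0,0,0,0,0,0,0,0,0,0,0,0], hand=1, newtons=40)

```text
clock: 15.05
tcp_pos: [0.4917, 0.1371, 0.0147]
orientation: [2.124, 2.313, 0.002]
contact_force: [-2.5, -1.0, 14.7]
grip_width: 0.0328
```

Run:
```python
from g import *
import pickle
goal(.4913,.137,.013,4.7)
f=cam("side");pickle.dump(f,open("side12.pkl","wb"))
c=f["img"][200:290,220:320];save("side12",cv2.resize(c,None,fx=6.5,fy=6.5,interpolation=cv2.INTER_CUBIC))
```

```text
shift [-0.1 -0.4  1.7] turn 0.2 | p [0.4917 0.1371 0.0147] yawY 4.9 tilt 0.11 F [-2.5 -1.  14.7] w 0.0328 t 15.05 q7 -0.55
```

View pics/side12.png

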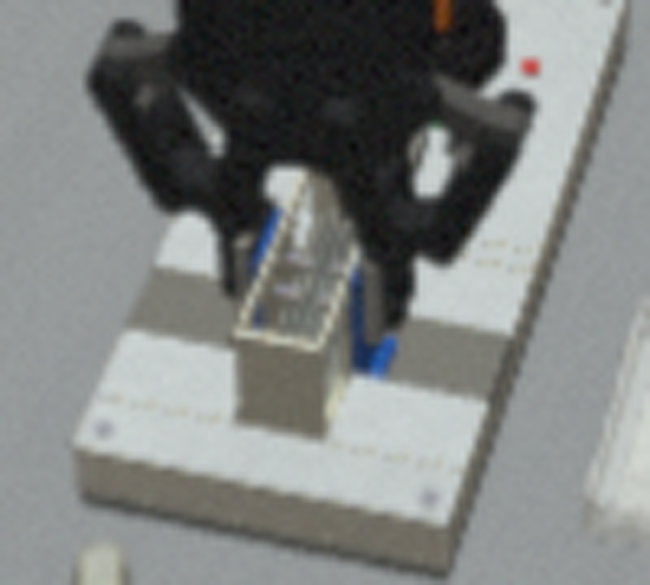

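Both catches are pushed in (width 33 mm, Fx only −2.5 N). I'll lift gently and watch the force.

Request:
send_rows(moves=[0,0,-1.5,0,0,0,-3,0,0,0,-4.5,0,0,0,-6,0,0,0,-6,0])

```text
clock: 15.72
tcp_pos: [0.4912, 0.1369, 0.0192]
orientation: [2.124, 2.314, 0.001]
contact_force: [2.0, -0.3, -2.2]
grip_width: 0.032
```

Run:
```python
from g import *
import pickle
goal(.4913,.137,.013,4.7)
f=cam("side");pickle.dump(f,open("side13.pkl","wb"))
c=f["img"][200:290,220:320];save("side13",cv2.resize(c,None,fx=6.5,fy=6.5,interpolation=cv2.INTER_CUBIC))
```

```text
shift [0.1 0.1 6.2] turn 0.2 | p [0.4912 0.1369 0.0192] yawY 4.9 tilt 0.04 F [ 2.  -0.3 -2.2] w 0.032 t 15.725 q7 -0.54
```

View pics/side13.png

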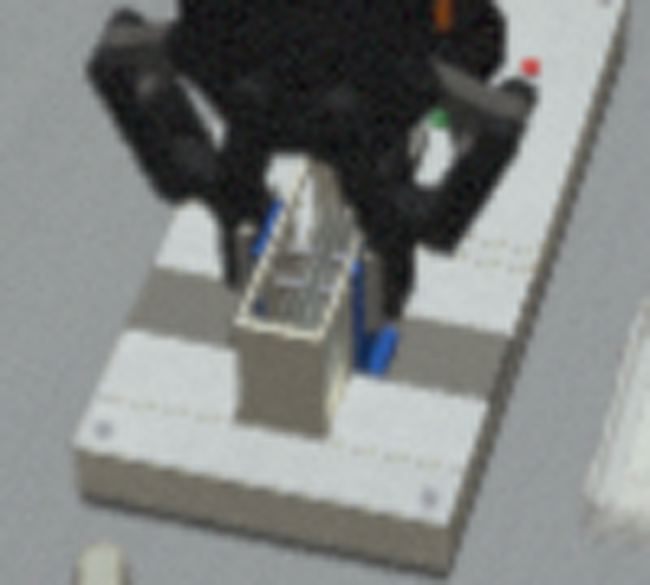

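The cassette rises with the hand: its front top edge moved from row 345 to 330, and Fz is about its weight. Continuing straight up.

Request:
send_rows(moves=[0,0,-6,0,0,0,-13,0,0,0,-20,0,0,0,-28,0,0,0,-36,0,0,0,-44,0,0,0,-52,0,0,0,-60,0])

```text
clock: 16.77
tcp_pos: [0.4908, 0.1368, 0.0796]
orientation: [-2.124, -2.315, 0.0]
contact_force: [-0.6, -0.2, -1.2]
grip_width: 0.0322
```

Request:
send_rows(moves=[0,0,-8,0,0,0,-16,0,0,0,-24,0,0,0,-32,0,0,0,-40,0,0,0,-48,0,0,0,-56,0,0,0,-62,0])

```text
clock: 17.77
tcp_pos: [0.4909, 0.1369, 0.1417]
orientation: [2.124, 2.315, 0.0]
contact_force: [-0.4, 0.5, -0.8]
grip_width: 0.0321
```

Request:
send_rows(moves=[0,0,0,0,0,0,0,0,0,0,0,0,0,0,0,0,0,0,0,0,0,0,0,0])

```text
clock: 18.52
tcp_pos: [0.4908, 0.1369, 0.1411]
orientation: [-2.124, -2.315, 0.0]
contact_force: [0.5, -0.6, -1.1]
grip_width: 0.0318
```

Run:
```python
from g import *
import pickle
goal(.4913,.137,.013,4.7)
f=cam("side");pickle.dump(f,open("side14.pkl","wb"))
c=f["img"][130:300,200:380];save("side14",cv2.resize(c,None,fx=3.5,fy=3.5,interpolation=cv2.INTER_CUBIC))
f=cam("top");pickle.dump(f,open("top14.pkl","wb"))
c=f["img"][130:300,140:400];save("top14",cv2.resize(c,None,fx=3,fy=3,interpolation=cv2.INTER_CUBIC))
```

```text
shift [1.000e-01 5.000e-01 1.281e+02] turn 0.2 | p [0.4908 0.1369 0.1411] yawY 4.9 tilt 0.0 F [ 0.5 -0.6 -1.1] w 0.0318 t 18.525 q7 -0.44
```

View pics/side14.png

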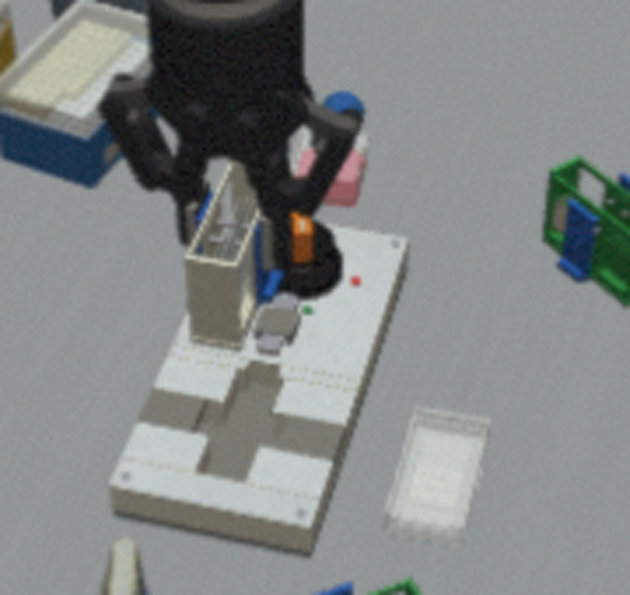

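View pics/top14.png

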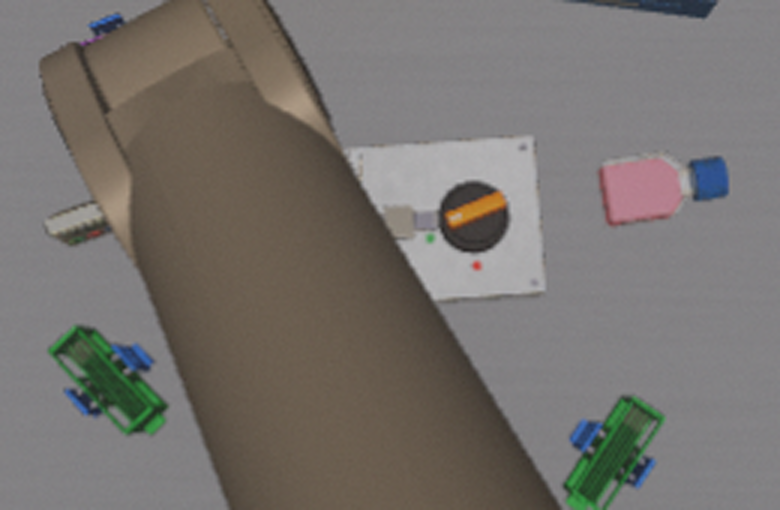

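Run:
```python
from g import *
import pickle
f=pickle.load(open("side14.pkl","rb"))
for n,(u,v) in dict(bl=(192,337),br=(240,347),tl=(189,258),tr=(247,266)).items():
    o,d=ray(f,200+u/3.5,130+v/3.5)
    for y in(.178,):
        print(n,(o+d*(y-o[1])/d[1]).round(4))
g=pickle.load(open("top0.pkl","rb"));h=pickle.load(open("top14.pkl","rb"))
for n,b in dict(flask=(335,175,390,210),).items():
    x0,y0,x1,y1=b;print(n,np.abs(g["img"][y0:y1,x0:x1].astype(int)-h["img"][y0:y1,x0:x1]).mean(), np.abs(g["img"][230:240,380:450].astype(int)-h["img"][230:240,380:450]).mean())
g=pickle.load(open("side0.pkl","rb"))
for n,b in dict(box=(308,243,344,285),timer=(222,280,248,330),bg=(350,300,380,340),flask=(283,165,306,188)).items():
    x0,y0,x1,y1=b;print(n,np.abs(g["img"][y0:y1,x0:x1].astype(int)-f["img"][y0:y1,x0:x1]).mean())
o=r.get_obs();print(np.abs(o["qvel"]).max())
```

```text
bl [0.4993 0.178  0.1389]
br [0.4718 0.178  0.1406]
tl [0.4979 0.178  0.1962]
tr [0.4661 0.178  0.2004]
flask 6.778008658008658 6.851904761904762
box 8.167548500881834
timer 6.720769230769231
bg 7.043333333333333
flask 52.74480151228733
0.0016953878390352642
```

Run:
```python
from g import *
goal(.4913,.137,.141,4.7)
print(r.hand_in())
```

```text
shift [0.1 0.5 0.1] turn 0.2 | p [0.4908 0.1369 0.1411] yawY 4.9 tilt 0.0 F [ 0.6 -0.4 -2.2] w 0.032 t 18.625 q7 -0.44
the job is handed in; nothing more can be done
None
```

The cassette is out of the dock and the job is handed in at about 18.6 s. The arm is holding the cassette up by its two blue catches. I gripped the orange selector, pressed it to the bottom, turned it clockwise to the stop and let go. Then I pinched both catches and lifted straight up.

**Last checks**
- **Selector:** in the images it stands up at the released end, with the bolt drawn off the cassette tab.
- **Cassette:** its underside is about 13.8 cm above the bench, with about 2 mm difference between the two corners measured. Tool tilt reads 0.0° and the arm is still. The grip is steady at 32 mm.
- **Bystanders:** the timer and slide box (side view) and the flask (top view) show no change beyond camera noise.

**What disagreed**
- **Tip height:** the fingertips are about 24.5 mm higher than the reported tool position. My first close therefore missed above the bar, and a gentle touch on its top pressed the selector 2–3 mm before I corrected for the offset. It sprang back up while still locked.
- **Grip width:** the gripper reads 32 mm on the catches, below the nominal 36 mm. It also read about 1 mm low on the 12 mm bar.
- **Pinch force:** there was a brief 15 N vertical push while pinching, which went away on lifting.
- **Flask in the side view:** the arm hid it there, so only the top view confirms it did not move.

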